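# Wind the beaker under the filling nozzle with a fold-away crank

## Task

Swing the red folding grip of the crank up from its arm until it stands fully out, then wind the crank clockwise by the grip until the beaker on the blue carriage stands centred under the filling nozzle. Then fold the grip back down flat on the crank arm and let go; keep the beaker upright in its seat and leave the rack, brown bottle, tip box and timer where they are.

Things in the scene. Friction and masses are not known exactly. Their poses are not given: they have to be found in the camera images.
- shuttle: Fixed hand-wound shuttle; base plate 130 x 420 x 12 mm; origin: centre of underside, +y to the left end, z up. Crank column at y = -140 mm. Its spindle leans 35 degrees from vertical to the front (-x). Behind it a clear guard, 150 mm wide, parallel to the spindle and 145 mm from its axis, leans over the crank (top edge 370 mm up): a tool straight down hits it, so work along the spindle.
- crank_hub (a point): On the spindle axis at the height of the grip's hinge pin: 11 mm above the arm's top face, 47 mm above the white sloping face. Turns with the crank: z = spindle axis, outwards (35 degrees from vertical); x = along the steel crank arm (13 mm wide, 8 mm thick) towards the grip's hinge; y is parallel to the hinge pin. Hub to hinge 65 mm.
- grip_hinge (a point): Centre of the hinge pin of the folding grip, at the outer end of the crank arm, 65 mm from the spindle axis. Same axes as crank_hub.
- grip_end (a point): Free end of the folding grip, on its centre line, 61 mm from the pin. The grip is a red sleeve 18 mm in diameter, 10 to 61 mm from the pin; it spins freely about its own length, so the hand need not turn while cranking. Folded, it lies along the arm, this end over the hub, 2 mm clear of the arm.
- grip (a joint): Folding hinge of the grip, rad: 0 = folded flat on the arm towards the hub, 1.571 = standing straight out parallel to the spindle (hard stop, the working position). Friction of 0.12 N m keeps it where it is left. Starts between 0 and 0.2. At angle f the grip's end lies 61 mm from the pin along -cos f x + sin f z of crank_hub. Opening fingers may drag it up a little: press it home.
- crank (a joint): Crank angle, rad, grows when the crank is wound clockwise as seen looking down on it (from the grip's side); 0 = arm pointing to the front, down the slope. Friction about 0.12 N m. Range -0.1 to 15.5; starts between 0 and 1.4.
- carriage (a joint): Carriage travel, m, from the left (loading) end towards the crank, along the shuttle's -y. Driven by the crank: 32 mm per turn (0.00509 m per rad), not to be pushed by hand. Range to 0.085.
- seat (a point): Centre of the floor of the beaker's seat on the blue carriage (square pocket 47 mm wide with a rim 10 mm high); moves with the carriage. Straight below the nozzle tip when centred.
- nozzle_tip (a point): Lower end of the grey filling nozzle (20 mm in diameter, narrowing to 6 mm) that hangs over the rail from a fixed post standing behind it. 26 mm above the beaker's rim; where along the rail it stands differs.
- beaker_mid (a point): Centre, half-way up, of the loose glass beaker (46 mm in diameter, 60 mm high, 32 g), which stands in the carriage's seat. z axis up.
- tube_rack: Bystander: orange rack of micro tubes, 66 x 200 x 48 mm, loose; origin at the centre of its underside.
- brown_bottle: Bystander: brown bottle with black cap, 60 mm in diameter, 118 mm high, loose; origin at the centre of its underside. Behind it stands a fixed computer tower (front at x = 0.56 m, y = -0.17 to -0.01 m, some 0.42 m high).
- tip_box: Bystander: blue pipette tip box with clear lid, 89 x 122 x 72 mm, loose; origin at the centre of its underside. To its right stands a large fixed machine (x over 0.44 m, y below -0.33 m, over 0.5 m high); swing past it close to the robot.
- timer: Bystander: small cream-coloured lab timer, 62 x 68 x 20 mm, loose; origin at the centre of its underside.
Not all that is in view belongs to the job. What is shaped like the part that bears beaker_mid but green or turquoise is not meant.

How it is judged:
On the way, in this order (a step that is already met when the one before it is completed fails the run):
1. the grip stands fully out (over 1.4 rad) before the carriage has been wound on (less than 8 mm) (value of joint grip above 1.4 rad and distance of seat from where it was at the start of the episode below 0.008 m), for 0.1 s.
2. with the grip still out (over 1.2 rad), the carriage's seat is wound to within 6 mm of the spot below the nozzle (value of joint grip above 1.2 rad and horizontal distance between seat and nozzle_tip below 0.006 m), for 0.2 s.
At the end, for the whole second after the job is handed in: The grip is folded down on the arm (under 0.3 rad), the carriage's seat is within 6 mm and the beaker's centre within 10 mm of the spot below the nozzle tip (seen from above), the beaker is upright (within 0.1 rad), the crank is at rest (value of joint grip below 0.3 rad and horizontal distance between seat and nozzle_tip below 0.006 m and horizontal distance between beaker_mid and nozzle_tip below 0.01 m and angle between beaker_mid's own z axis and vertical below 0.1 rad and velocity of joint crank between -0.1 and 0.1 rad/s); the robot touches nothing.
It fails at once if the beaker is tipped by more than 0.4 rad or lifted out of its seat (angle between beaker_mid's own z axis and vertical above 0.4 rad or distance between beaker_mid and seat above 0.045 m).
It fails at once if the rack, brown bottle, tip box or timer is shifted by more than 30 mm (distance of any of tube_rack, brown_bottle, tip_box, timer from where it was at the start of the episode above 0.03 m).
It also fails if it takes over 72 s, if anything falls off the work surface, if the arm or the gripper's body presses on something with over 40 N, if the wrist force passes 120 N, or if a joint passes its speed limit or range.

## Robot

A 6-joint arm with a two-finger parallel gripper is mounted at the origin on a cart in front of the work surface, level with it; the furniture and walls round the work are solid. World frame = base frame: x ahead of the robot, y to its left, z up, the work surface at z = 0. Lengths are in m, angles in rad, forces in N, time in s.
With the tool pointing down it reaches from about 0.35 to 0.85 m from the base axis. Payload 8.1 kg.
Tool frame: the origin (TCP) lies midway between the tips of the shut fingers; the grasp point (between the pads) lies 19 mm behind it; z points along the fingers, x is the direction in which the jaws open and shut, and the axes are right-handed (so a half turn about z gives the same grasp; the last joint's range is limited). The gripper opens to 93 mm and grips with 3 to 60 N. Pads are 15 mm wide; open, the fingers measure 128 mm over their backs; the gripper's body (75 mm by 188 mm) begins 65 mm behind the grasp point.
Start: joints at [1.042, 0.13, 1.488, -0, 1.523, -0.085], TCP at [0.258, 0.542, 0.219] pointing down, gripper open.
Joint ranges: [-2.96, 2.96], [-0.89, 2.26], [0.02, 2.5], [-1.34, 4.48], [0, 2.73], [-2.66, 2.66]. Speed limits (rad/s): [2.39, 2.39, 2.79, 3.14, 3.14, 3.14].

## Interface

Orientations are given as a unit quaternion [w, x, y, z].
In Python, from cell import env, viewer, close_job gives the robot as it stands.
- The arm moves only by the shell command python3 -m crank 'ROWS' [FORCE]. ROWS is JSON, a list that holds one entry, the list of rows, each a list of 7 numbers: the shift along the tool's x, y, z in mm, then the turn, a rotation vector about the tool's x, y, z in degrees, then the gripper's target within -1 to 1 (fully open at 1, half-way at 0, shut at -1). A call has 1 to 20 rows; each row shifts and turns the commanded pose from where the row before left it, along the tool's axes as they then stand; what a row does not reach is not made up. A row lasts 1/12 s, in which the tool goes at most 41.7 mm and 7.16 degrees, less where a joint would pass 70% of its speed; a pose out of reach is approached as far as the arm can. A call with a gripper value outside its range is refused whole. The fingers move at their own pace and stop on an object; FORCE is the grip in N (left out, the last holds). Time passes only in rows, so rows that do not move let the fingers close. It gives the time, the measured TCP pose, the force and the opening at its end, in the units of the state.
- env.get_obs(): the state, without advancing time (a new reading comes with each control period).
- viewer.capture(name): name is "scene" or "top"; returns the picture (420x560x3 uint8, red, green, blue); there is no depth.
- viewer.calibration(name): a dict with "fx", "fy", "cx", "cy" (pixels), "k1" (the pictures are not rectified: a ray, as slopes to the right and down, at radius r is drawn at 1 + k1 r^2 times it, then the intrinsics apply), "rvec" (rotation vector, rad) and "tvec" (3), from world to camera coordinates, as OpenCV has them. Camera axes: x right, y down, z forward; pixel columns grow to the right and rows downward; lengths in m; the calibration is good to about 2 mm. A picture is of the moment at which its call begins. calibration takes no time and is no camera call.
- close_job(): hands the job in, once; it reports no verdict.
The state is a dict: "time": time; "q": joint angles; "dq": joint speeds; "effort": joint torques, N m; "tcp_pos": TCP position; "tool_rot": TCP orientation; "contact_force": force on the tool from outside, world axes, zero at the start; "ft_torque": the same for the moment, N m; "grip_width": opening from 0.0 (shut) to 1.0 (fully open).
Only numpy, scipy, OpenCV 4.12 (cv2) and the standard library are available. Lean on these libraries where they do the work, as an engineer would, in place of code of your own. Each camera call takes 0.05 s, during which the arm holds its last target. There are 200 camera calls.

## Working session

There is one attempt and no reset: what is moved stays moved. The work goes in short steps, Python scripts to look and compute and a shell command to move; the robot and the scene stay as the last step left them, time stands still between calls to the robot, and variables do not carry over. Pictures are saved under pics/ and viewed, about 8 in all and at most 12, crops included, and the job is handed in when it is done.

```bash
mkdir -p pics; ls
cat > h.py <<'E'
import numpy as np, cv2
from cell import env, viewer
from scipy.spatial.transform import Rotation as R
E
python3 - <<'E'
from h import *
for n in("scene","top"):
    im=viewer.capture(n); cv2.imwrite(f"pics/{n}0.png",cv2.resize(im[...,::-1],(800,600),interpolation=cv2.INTER_CUBIC)); np.save(f"pics/{n}0.npy",im)
    print(viewer.calibration(n))
o=env.get_obs();print(o)
E
```

```text
pics
{'fx': 520.1847154771604, 'fy': 520.1847154771604, 'cx': 293.6036308636079, 'cy': 200.34580809133175, 'k1': 0.0026723963809194354, 'rvec': array([ 2.37204057, -0.59633281,  0.2283624 ]), 'tvec': array([-0.35859753,  0.31243997,  1.15803962])}
{'fx': 543.7396715707636, 'fy': 543.7396715707636, 'cx': 284.94674434053525, 'cy': 204.88824670593962, 'k1': 0.04186170036647509, 'rvec': array([ 2.17826652, -2.16457226,  0.15377916]), 'tvec': array([0.10339301, 0.49456547, 1.42020461])}
{'time': 0.1, 'q': array([ 1.04161571e+00,  1.31063403e-01,  1.48914357e+00,  1.15118847e-07,
        1.52301450e+00, -8.53948114e-02]), 'dq': array([ 8.01675070e-05,  1.97853560e-04, -2.08630485e-03,  4.90092911e-04,
       -2.14840166e-03, -1.64014755e-03]), 'effort': array([ 8.97971295e-04, -5.61337745e+01, -4.93096197e+01,  7.69260270e-02,
        2.91518366e-02, -4.56854275e-05]), 'tcp_pos': array([0.25733799, 0.54145288, 0.21772036]), 'tool_rot': array([ 3.74661948e-04,  8.45387685e-01,  5.34152598e-01, -7.23115350e-04]), 'contact_force': array([ 0.51282574,  0.63975605, -1.22037518]), 'ft_torque': array([-0.00094743,  0.00270474, -0.03598388]), 'grip_width': 0.9955146163318298}
```

View pics/scene0.png

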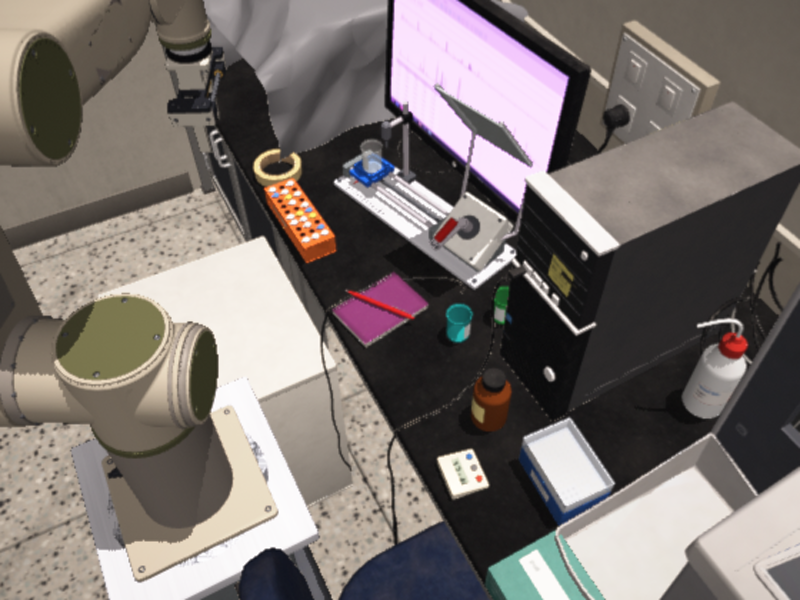

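View pics/top0.png

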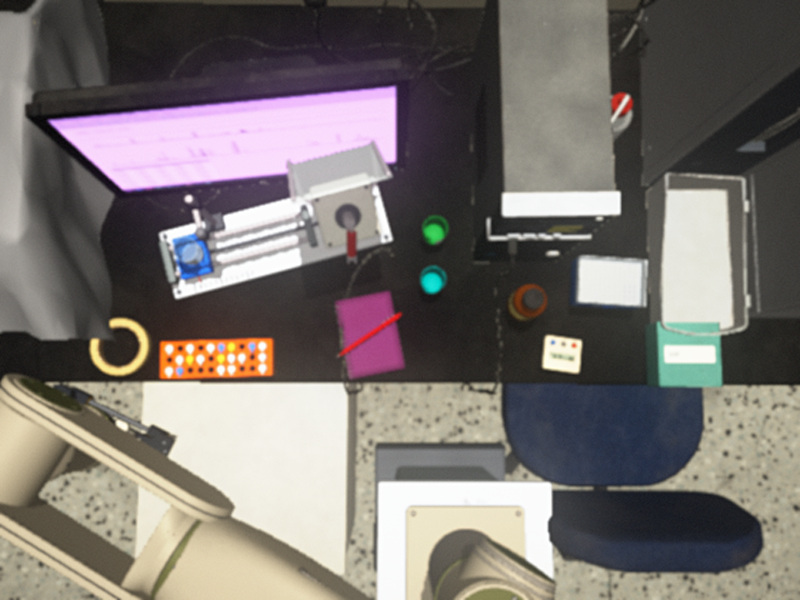

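The scene view shows the shuttle (plate about 335–520, 150–285) with the red grip at about (445,232). The top view shows plate corners near (160,232), (178,298), (393,240), the grip at (351,245), and the beaker at (192,252). I'll enlarge both.

Run:
```python
from h import *
def crop(n,x,y,w,h,s):
    im=np.load(f"pics/{n}0.npy")[y:y+h,x:x+w,::-1]
    im=cv2.resize(im,None,fx=s,fy=s,interpolation=cv2.INTER_CUBIC)
    for k in range(0,w,20): cv2.putText(im,str(x+k),(k*s,8),0,.3,(0,255,255)); cv2.line(im,(k*s,10),(k*s,14),(0,255,255))
    for k in range(0,h,20): cv2.putText(im,str(y+k),(0,k*s+4),0,.3,(0,255,255)); cv2.line(im,(20,k*s),(24,k*s),(0,255,255))
    cv2.imwrite(f"pics/{n}1.png",im)
crop("top",105,95,175,120,4.0.__int__() if 0 else 4)
crop("scene",225,75,150,130,4)
```

```text
(no output)
```

View pics/top1.png

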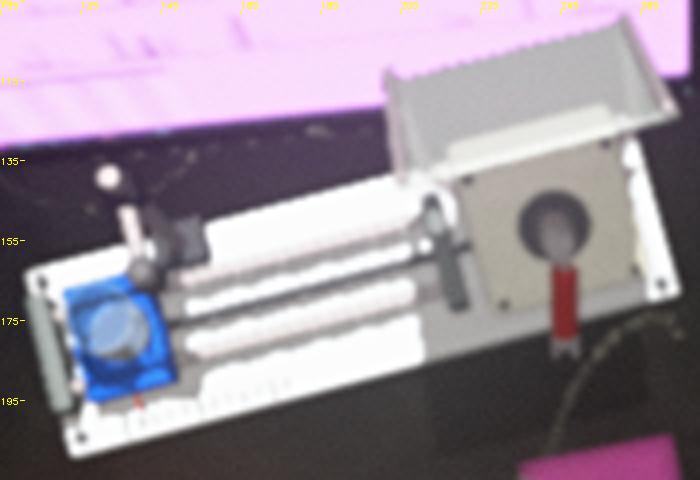

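View pics/scene1.png

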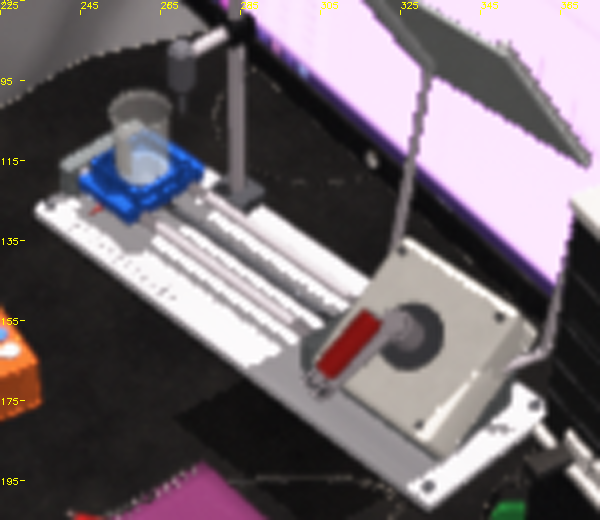

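Top crop: plate corners (27,272), (75,458), (680,297); red sleeve from (564,339) to (564,264); nozzle near (145,273); beaker near (120,327). Scene crop: plate corners (37,210), (428,508), (543,393); sleeve from (330,366) to (371,319); nozzle tip (182,108); beaker centre (142,138).

```bash
cat >> h.py <<'E'
def proj(n,P):
    c=viewer.calibration(n); p=R.from_rotvec(c['rvec']).apply(np.atleast_2d(P))+c['tvec']
    s=p[:,:2]/p[:,2:]; s=s*(1+c['k1']*(s**2).sum(1,keepdims=True))
    return s*c['fx']+[c['cx'],c['cy']]
t=np.radians(35)
A=np.array([-np.sin(t),0,np.cos(t)]); U=np.array([-np.cos(t),0,-np.sin(t)]); V=np.cross(U,A) # clockwise: -A x U
def crank(p):
    """p: x,y,yaw, hubx,hubz, c, f -> world pts and dirs"""
    W=R.from_euler('z',p[2]); o=np.array([p[0],p[1],0])
    cx=np.cos(p[5])*U+np.sin(p[5])*V
    hub=np.array([p[3],-.14,p[4]]); hin=hub+.065*cx
    g=-np.cos(p[6])*cx+np.sin(p[6])*A
    w=lambda q:W.apply(q)+o
    return dict(w=w,W=W,hub=w(hub),hinge=w(hin),end=w(hin+.061*g),s10=w(hin+.010*g),a=W.apply(A),cx=W.apply(cx),g=W.apply(g))
E
cat > fit.py <<'E'
from h import *
from scipy.optimize import least_squares
off={'top':(105,95),'scene':(225,75)}
px=lambda n,u,v:np.array([(u+.5)/4-.5,(v+.5)/4-.5])+off[n]
def pts(p):
    k=crank(p); w=k['w']
    return {'lb':w([.065,.21,.012]),'lf':w([-.065,.21,.012]),'rf':w([-.065,-.21,.012]),'rb':w([.065,-.21,.012]),'s10':k['s10'],'end':k['end'],'noz':w([0,p[7],p[8]]),'bk':w([0,p[9],p[10]])}
ob=[('top','lb',27,272),('top','lf',75,458),('top','rf',680,297),('scene','lf',37,210),('scene','rf',428,508),('scene','rb',543,393),
('top','s10',564,339),('top','end',564,264),('scene','s10',330,366),('scene','end',371,319),('scene','noz',182,108),('top','noz',145,273),('scene','bk',142,138),('top','bk',120,327)]
def res(p):
    P=pts(p); r=[proj(n,P[k])[0]-px(n,u,v) for n,k,u,v in ob]
    return np.r_[np.ravel(r),(p[6]-.1)*2]
s=least_squares(res,[.55,.3,.2,0,.12,.5,.1,.1,.15,.18,.07],loss='soft_l1')
np.save('fit.npy',s.x); print(s.x.round(4))
for o,r in zip(ob,res(s.x)[:-1].reshape(-1,2)): print(o[:2],r.round(2))
k=crank(s.x)
for n in('hub','hinge','end','a','cx'): print(n,k[n].round(4))
print('carriage turn rad needed',(s.x[9]-s.x[7])/.00509)
E
python3 fit.py
```

```text
[ 0.6012  0.3537  0.2753 -0.0427  0.1282  0.2502  0.0952  0.1073  0.135
  0.1464  0.08  ]
('top', 'lb') [-0.2  -0.07]
('top', 'lf') [-0.69 -0.17]
('top', 'rf') [ 0.27 -0.65]
('scene', 'lf') [-1.84 -0.52]
('scene', 'rf') [-0.36 -0.47]
('scene', 'rb') [2.37 4.08]
('top', 's10') [ 0.01 -0.71]
('top', 'end') [0.36 0.25]
('scene', 's10') [-2.65  0.81]
('scene', 'end') [ 0.9  -0.67]
('scene', 'noz') [-1.32 -0.68]
('top', 'noz') [3.02 4.3 ]
('scene', 'bk') [0.41 0.44]
('top', 'bk') [-0.73 -1.25]
hub [0.5982 0.2073 0.1282]
hinge [0.5442 0.2088 0.0921]
end [0.5914 0.2065 0.1306]
a [-0.552  -0.1559  0.8192]
cx [-0.8311  0.0225 -0.5557]
carriage turn rad needed 7.690001026667506
```

```bash
python3 - <<'E'
from h import *
for n,(x,y,w,h) in {'top':(235,155,20,35),'scene':(295,145,35,35)}.items():
    im=np.load(f"pics/{n}0.npy")[y:y+h,x:x+w].astype(int)
    m=(im[...,0]-np.maximum(im[...,1],im[...,2]))>50
    v,u=np.nonzero(m); q=np.c_[u+x,v+y]; c=q.mean(0); d=np.linalg.svd(q-c)[2][0]; s=(q-c)@d
    print(n,m.sum(),c.round(2),d.round(3),(c+d*s.min()).round(1),(c+d*s.max()).round(1))
E
sed -i "/^s=least/i ob=[o for o in ob if o[:2] not in (('scene','rb'),('top','noz'))]" fit.py
sed -i "s/(p\[6\]-.1)\*2\]/(p[6]-.1)*2,(p[8]-p[10]-.056)*300]/; s/\[:-1\].resh/[:-2].resh/" fit.py; python3 fit.py
```

```text
top 86 [245.79 170.31] [0.029 1.   ] [245.6 162.9] [246. 179.]
scene 116 [311.75 160.69] [-0.662  0.75 ] [317.9 153.8] [305.5 167.7]Traceback (most recent call last):
  File "fit.py", line 14, in <module>
    s=least_squares(res,[.55,.3,.2,0,.12,.5,.1,.1,.15,.18,.07],loss='soft_l1')
    return func(*args, **kwargs)
    result = trf(vector_fun.fun, vector_fun.jac, x0, f0, J0, lb, ub, ftol, xtol,
                 gtol, max_nfev, x_scale, loss_function, tr_solver,
                 tr_options.copy(), verbose, callback=callback_wrapped)
    return trf_no_bounds(
        fun, jac, x0, f0, J0, ftol, xtol, gtol, max_nfev, x_scale,
        loss_function, tr_solver, tr_options, verbose, callback=callback)
    J = jac(x)
    self._update_jac()
    ~~~~~~~~~~~~~~~~^^
    self.J = self.jac_wrapped(xp_copy(self.x), f0=self.f)
             ~~~~~~~~~~~~~~~~^^^^^^^^^^^^^^^^^^^^^^^^^^^^
    J, dct = approx_derivative(
             ~~~~~~~~~~~~~~~~~^
        self.fun,
        ^^^^^^^^^
    ...<2 lines>...
        **self.finite_diff_options,
        ^^^^^^^^^^^^^^^^^^^^^^^^^^^
    )
    ^
    J, _nfev =
[... 253 characters left out ...]
             ^^^
    df = [f_eval - f0 for f_eval in f_evals]
                                    ^^^^^^^
    f = np.atleast_1d(self.fun(x, *self.args, **self.kwargs))
                      ~~~~~~~~^^^^^^^^^^^^^^^^^^^^^^^^^^^^^^
    return np.atleast_1d(self.fun(x))
                         ~~~~~~~~^^^
    return self.f(x, *self.args, **self.kwargs)
           ~~~~~~^^^^^^^^^^^^^^^^^^^^^^^^^^^^^^
  File "fit.py", line 11, in res
    P=pts(p); r=[proj(n,P[k])[0]-px(n,u,v) for n,k,u,v in ob]
                 ~~~~^^^^^^^^
  File "h.py", line 5, in proj
    c=viewer.calibration(n); p=R.from_rotvec(c['rvec']).apply(np.atleast_2d(P))+c['tvec']
ValueError: time passes only in moves, steps and waits
```

```bash
sed -i 's/^def proj/CAL={n:viewer.calibration(n) for n in ("top","scene")}\ndef proj/; s/c=viewer.calibration(n); p=/c=CAL[n]; p=/' h.py
python3 - <<'E'
s=open('fit.py').read()
c=lambda n,k,u,v:f"('{n}','{k}',{(u-(105 if n=='top' else 225)+.5)*4-.5:.1f},{(v-(95 if n=='top' else 75)+.5)*4-.5:.1f})"
import re
i=s.index("('top','s10'"); j=s.index("('scene','noz'")
s=s[:i]+','.join([c('top','s10',246,179),c('top','end',245.6,162.9),c('scene','s10',305.7,167.4),c('scene','end',317.7,154)])+',\n'+s[j:]
open('fit.py','w').write(s)
E
python3 fit.py
```

```text
[ 0.6004  0.3525  0.2751 -0.0398  0.1246  0.2438  0.2409  0.1012  0.1371
  0.1468  0.0812]
('top', 'lb') [0.21 0.21]
('top', 'lf') [-0.28  0.11]
('top', 'rf') [ 0.68 -0.34]
('scene', 'lf') [-1.92 -0.23]
('scene', 'rf') [-0.42 -0.08]
('top', 's10') [ 0.04 -0.54]
('top', 'end') [ 1.   -0.61]
('scene', 's10') [-0.76  0.32]
('scene', 'end') [-0.41 -0.12]
('scene', 'noz') [ 0.01 -0.01]
('scene', 'bk') [0.26 0.38]
('top', 'bk') [-0.54 -0.99]
hub [0.6001 0.207  0.1246]
hinge [0.5461 0.2081 0.0884]
end [0.5873 0.2048 0.1333]
a [-0.552  -0.1558  0.8192]
cx [-0.8306  0.0164 -0.5566]
carriage turn rad needed 8.943645230852306
```

```bash
cat >> h.py <<'E'
from scipy.linalg import logm, expm
def M(r,p): m=np.eye(4); m[:3,:3]=r; m[:3,3]=p; return m
def now():
    o=env.get_obs(); w,x,y,z=o['tool_rot']; return M(R.from_quat([x,y,z,w]).as_matrix(),o['tcp_pos'])
def rows(T0,T1,n):
    """n equal rows (mm, deg) from T0 to T1"""
    e=expm(logm(np.linalg.inv(T0)@T1).real/n)
    return np.r_[e[:3,3]*1000,np.degrees(R.from_matrix(e[:3,:3]).as_rotvec())].round(2)
def toolR(k,ang=0):
    """tool z=-a, x along hinge pin (the sense pointing left), turned ang about z"""
    z=-k['a']; x=np.cross(k['a'],k['cx']); x*=np.sign(x[1]); 
    return np.c_[x,np.cross(z,x),z]@R.from_euler('z',ang).as_matrix()
def st():
    o=env.get_obs(); print('t',round(o['time'],2),'tcp',o['tcp_pos'].round(4),'F',o['contact_force'].round(1),'tq',o['ft_torque'].round(2),'g',round(o['grip_width'],3),'q',o['q'].round(2))
E
python3 - <<'E'
from h import *
p=np.load('fit.npy'); k=crank(p); r=toolR(k)
hin=k['hinge']; g=k['g']; G=hin+.042*g
tgt=lambda back: M(r,G+(back-.019)*k['a'])
T0=now(); print(r.round(3)); print(rows(T0,tgt(.2),16),'per row x16'); 
e=rows(T0,tgt(.2),16); X=T0.copy(); 
for i in range(16): X=X@M(R.from_rotvec(np.radians(e[3:])).as_matrix(),e[:3]/1000); print(X[:3,3].round(3),end=' ')
print(tgt(.2)[:3,3],tgt(0)[:3,3],G)
E
```

```text
[[-0.073  0.831  0.552]
 [ 0.988 -0.016  0.156]
 [ 0.138  0.557 -0.819]]
[-19.05  19.05   0.21  -1.96   1.03  -1.65] per row x16
[0.266 0.516 0.218] [0.276 0.491 0.218] [0.287 0.466 0.218] [0.298 0.442 0.219] [0.31  0.417 0.22 ] [0.322 0.394 0.222] [0.335 0.37  0.224] [0.349 0.347 0.227] [0.363 0.324 0.23 ] [0.378 0.302 0.234] [0.393 0.28  0.238] [0.408 0.259 0.243] [0.424 0.238 0.248] [0.441 0.217 0.254] [0.458 0.197 0.26 ] [0.475 0.178 0.268] [0.47456745 0.17763709 0.26758594] [0.5849699  0.2087963  0.10375553] [0.57448166 0.20583617 0.11931942]
```

```bash
python3 -m crank '[[[-19.05,19.05,0.2,-1.96,1.03,-1.65,1],[-19.05,19.05,0.2,-1.96,1.03,-1.65,1],[-19.05,19.05,0.2,-1.96,1.03,-1.65,1],[-19.05,19.05,0.2,-1.96,1.03,-1.65,1],[-19.05,19.05,0.2,-1.96,1.03,-1.65,1],[-19.05,19.05,0.2,-1.96,1.03,-1.65,1],[-19.05,19.05,0.2,-1.96,1.03,-1.65,1],[-19.05,19.05,0.2,-1.96,1.03,-1.65,1],[-19.05,19.05,0.2,-1.96,1.03,-1.65,1],[-19.05,19.05,0.2,-1.96,1.03,-1.65,1],[-19.05,19.05,0.2,-1.96,1.03,-1.65,1],[-19.05,19.05,0.2,-1.96,1.03,-1.65,1],[-19.05,19.05,0.2,-1.96,1.03,-1.65,1],[-19.05,19.05,0.2,-1.96,1.03,-1.65,1],[-19.05,19.05,0.2,-1.96,1.03,-1.65,1],[-19.05,19.05,0.2,-1.96,1.03,-1.65,1],[0,0,0,0,0,0,0],[0,0,0,0,0,0,0]]]' 15
python3 - <<'E'
from h import *
st(); p=np.load('fit.npy'); k=crank(p); r=toolR(k); G=k['hinge']+.042*k['g']
T=now()
for b in (.2,.05,0): e=rows(T,M(r,G+(b-.019)*k['a']),1); print(b,e)
E
```

```text
time: 1.6
tcp_pos: [0.4752, 0.1762, 0.2681]
tool_rot: [0.151, 0.665, 0.683, 0.261]
contact_force: [0.5, 0.8, -0.4]
grip_width: 0.903
t 1.6 tcp [0.4752 0.1762 0.2681] F [ 0.5  0.8 -0.4] tq [-0.09  0.29 -0.06] g 0.903 q [ 0.24 -0.82  2.27  0.02  1.08 -1.36]
0.2 [ 1.4  -0.86  0.24  0.09  0.02 -0.23]
0.05 [ 1.4400e+00 -1.1000e+00  1.5024e+02  9.0000e-02  2.0000e-02 -2.3000e-01]
0 [ 1.4600e+00 -1.1800e+00  2.0024e+02  9.0000e-02  2.0000e-02 -2.3000e-01]
```

```bash
python3 -m crank '[[[1.4,-1.1,24,0.1,0,-0.2,0],[0,0,24,0,0,0,0],[0,0,24,0,0,0,0],[0,0,24,0,0,0,0],[0,0,24,0,0,0,0],[0,0,20,0,0,0,0],[0,0,15,0,0,0,0],[0,0,0,0,0,0,0],[0,0,0,0,0,0,0]]]'
python3 - <<'E'
from h import *
st(); p=np.load('fit.npy'); k=crank(p); r=toolR(k); G=k['hinge']+.042*k['g']
T=now(); e=rows(T,M(r,G-.019*k['a']),1); print(e)
ims=[]
for n,(x,y,w,h) in {'top':(215,120,65,75),'scene':(270,105,85,75)}.items():
    im=viewer.capture(n)[y:y+h,x:x+w,::-1]; ims.append(cv2.resize(im,None,fx=5,fy=5,interpolation=cv2.INTER_CUBIC))
cv2.imwrite('pics/c1.png',np.hstack(ims))
print(proj('top',[G,k['hinge'],T[:3,3]])-[215,120],proj('scene',[G,k['hinge'],T[:3,3]])-[270,105])
E
```

```text
time: 2.35
tcp_pos: [0.5578, 0.2052, 0.1391]
tool_rot: [0.149, 0.662, 0.687, 0.259]
contact_force: [0.0, -0.0, 0.6]
grip_width: 0.501
t 2.35 tcp [0.5578 0.2052 0.1391] F [ 0.  -0.   0.6] tq [-0.06  0.23 -0.02] g 0.501 q [ 0.26 -0.39  2.23  0.02  0.69 -1.36]
[-3.45  3.09 44.47 -0.28 -0.14  0.28]
[[31.38985267 48.4067077 ]
 [30.9378208  61.53910492]
 [31.18597854 53.60563378]] [[42.64651528 54.08028896]
 [32.56265382 65.38883894]
 [37.40480886 50.94858638]]
```

View pics/c1.png

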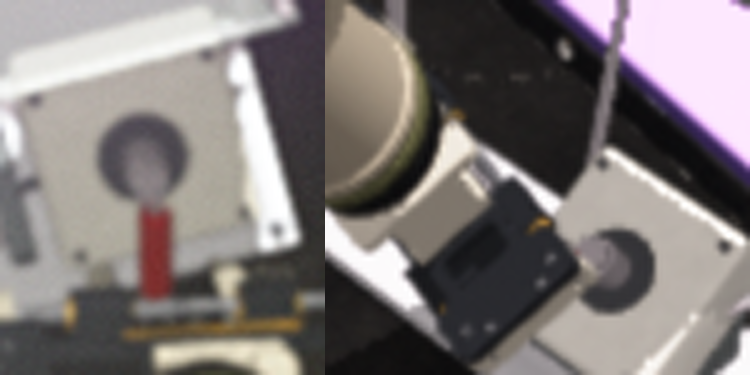

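The top view shows the sleeve at (156,250), lined up with the gripper once its lean is allowed for. The scene view shows the hand in front of the hub with nothing touching. I'll advance and close lightly.

```bash
python3 -m crank '[[[-3.4,3.1,15,-0.3,0,0.3,-0.2],[0,0,15,0,0,0,-0.2],[0,0,8,0,0,0,-0.2],[0,0,6.5,0,0,0,-0.2],[0,0,0,0,0,0,-0.2],[0,0,0,0,0,0,-0.2]]]' 8
python3 - <<'E'
from h import *
st(); p=np.load('fit.npy'); k=crank(p); r=toolR(k); G=k['hinge']+.042*k['g']
T=now(); e=rows(T,M(r,G-.019*k['a']),1); print(e)
E
```

```text
time: 2.95
tcp_pos: [0.5869, 0.2078, 0.1066]
tool_rot: [0.152, 0.664, 0.684, 0.263]
contact_force: [-0.0, -0.6, -0.0]
grip_width: 0.399
t 2.95 tcp [0.5869 0.2078 0.1066] F [-0.  -0.6 -0. ] tq [-0.06  0.31  0.  ] g 0.399 q [ 0.25 -0.25  2.19  0.03  0.58 -1.37]
[ 0.74 -3.24  1.38  0.3  -0.13 -0.08]
```

```bash
python3 -m crank '[[[0.5,-2.5,1,0.2,0,0,-0.2],[0,0,0,0,0,0,-0.2],[0,0,0,0,0,0,-0.2],[0,0,0,0,0,0,-0.2]]]' 
python3 -m crank '[[[0,0,0,0,0,0,-1],[0,0,0,0,0,0,-1],[0,0,0,0,0,0,-1],[0,0,0,0,0,0,-1],[0,0,0,0,0,0,-1],[0,0,0,0,0,0,-1]]]'
python3 - <<'E'
from h import *
st(); p=np.load('fit.npy'); k=crank(p); r=toolR(k); G=k['hinge']+.042*k['g']
T=now(); e=rows(T,M(r,G-.019*k['a']),1); print(e)
gp=T[:3,3]-.019*T[:3,2]-k['hinge']
print('grasp rel hinge along cx,y,a',[round(1000*gp@v,1) for v in (k['cx'],np.cross(k['a'],k['cx']),k['a'])])
for f in range(10,96,5): pass
im=viewer.capture('scene')[105:180,270:355,::-1]; a=cv2.resize(im,None,fx=4,fy=4)
im=viewer.capture('top')[120:195,215:280,::-1]; b=cv2.resize(im,None,fx=4,fy=4); cv2.imwrite('pics/c2.png',np.hstack([a,b]))
E
```

```text
time: 3.28
tcp_pos: [0.5854, 0.2084, 0.1042]
tool_rot: [0.151, 0.664, 0.684, 0.262]
contact_force: [0.4, 0.5, -0.2]
grip_width: 0.4
time: 3.78
tcp_pos: [0.5852, 0.2088, 0.1037]
tool_rot: [0.15, 0.664, 0.684, 0.261]
contact_force: [-1.6, 4.9, -0.4]
grip_width: 0.197
t 3.78 tcp [0.5852 0.2088 0.1037] F [-1.6  4.9 -0.4] tq [0.65 0.39 0.68] g 0.197 q [ 0.25 -0.24  2.2   0.03  0.58 -1.37]
[ 0.01 -0.2  -0.15  0.07 -0.16 -0.07]
grasp rel hinge along cx,y,a [np.float64(-41.0), np.float64(0.1), np.float64(9.9)]
```

```bash
python3 -m crank '[[[0,-1.7,-5.4,0,0,0,-1],[0,-2.4,-5.1,0,0,0,-1],[0,-3,-4.7,0,0,0,-1],[0,0,0,0,0,0,-1]]]' 
python3 -m crank '[[[0,-3.6,-4.3,0,0,0,-1],[0,-4.2,-3.8,0,0,0,-1],[0,0,0,0,0,0,-1]]]' 
python3 -m crank '[[[0,-4.6,-3.1,0,0,0,-1],[0,-5.1,-2.6,0,0,0,-1],[0,0,0,0,0,0,-1]]]'
python3 - <<'E'
from h import *
st()
im=viewer.capture('scene')[105:180,270:355,::-1]; a=cv2.resize(im,None,fx=5,fy=5)
im=viewer.capture('top')[120:195,215:280,::-1]; b=cv2.resize(im,None,fx=5,fy=5); cv2.imwrite('pics/c2.png',np.hstack([a,b]))
E
```

```text
time: 4.22
tcp_pos: [0.5709, 0.2061, 0.1127]
tool_rot: [0.151, 0.664, 0.684, 0.262]
contact_force: [-1.4, 1.6, 0.9]
grip_width: 0.197
time: 4.47
tcp_pos: [0.5599, 0.2046, 0.1149]
tool_rot: [0.151, 0.664, 0.684, 0.261]
contact_force: [-2.4, -0.8, 1.6]
grip_width: 0.195
time: 4.72
tcp_pos: [0.5484, 0.204, 0.1139]
tool_rot: [0.151, 0.664, 0.684, 0.261]
contact_force: [-3.3, -2.8, 4.3]
grip_width: 0.185
t 4.72 tcp [0.5484 0.204  0.1139] F [-3.3 -2.8  4.3] tq [-0.42  0.35 -0.18] g 0.185 q [ 0.26 -0.38  2.28  0.01  0.63 -1.35]
```

View pics/c2.png

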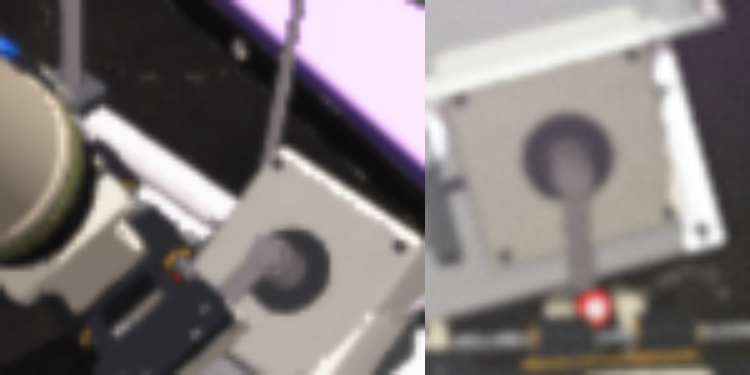

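The grip is rising: in the top view its red end is seen almost end-on at crop (595,305), which is (249,181) in the full picture. I'll check its centring against the model.

Run:
```python
from h import *
p=np.load('fit.npy').copy(); T=now()
for f in (.8,1.0,1.2,1.4):
    p[6]=f; k=crank(p); tl=T[:3,:3].T@(np.c_[k['end'],k['hinge']].T-T[:3,3]).T*1000
    print(f,'top px',proj('top',k['end'])[0].round(1),'tool-frame end',tl[:,0].round(1),'hinge',tl[:,1].round(1))
print('tcp',proj('top',T[:3,3]).round(1), 'palm 60 back',proj('top',T[:3,3]-.06*T[:3,2]).round(1))
im=viewer.capture('top'); 
m=(im[...,0].astype(int)-np.maximum(im[...,1],im[...,2]))>50
m[:150]=0;m[200:]=0;m[:,:235]=0;m[:,262:]=0
v,u=np.nonzero(m); print(u.mean(),v.mean(),m.sum(),u.min(),u.max(),v.min(),v.max())
```

```text
0.8 top px [247.9 173.2] tool-frame end [  0.7  26.2 -23.6] hinge [  0.5 -16.3  20.1]
1.0 top px [248.3 178. ] tool-frame end [  0.7  16.7 -31.2] hinge [  0.5 -16.3  20.1]
1.2 top px [248.5 183. ] tool-frame end [  0.7   5.9 -36.7] hinge [  0.5 -16.3  20.1]
1.4 top px [248.6 187.9] tool-frame end [  0.7  -5.9 -40. ] hinge [  0.5 -16.3  20.1]
tcp [[247.1 179. ]] palm 60 back [[249.9 189.2]]
248.54054054054055 180.56756756756758 37 245 252 178 184
```

```bash
python3 -m crank '[[[0,-5.3,-1.8,0,0,0,-1],[0,-5.5,-1.1,0,0,0,-1],[0,-5.6,-0.4,0,0,0,-1],[0,0,0,0,0,0,-1]]]' 
python3 -m crank '[[[0,-2,0,0,0,0,-1],[0,-2,0,0,0,0,-1],[0,-1,0,0,0,0,-1],[0,0,0,0,0,0,-1],[0,0,0,0,0,0,-1]]]'
python3 - <<'E'
from h import *
st(); T=now(); print('F tool',(T[:3,:3].T@env.get_obs()['contact_force']).round(1))
im=viewer.capture('top'); 
m=(im[...,0].astype(int)-np.maximum(im[...,1],im[...,2]))>50
m[:150]=0;m[210:]=0;m[:,:235]=0;m[:,262:]=0
v,u=np.nonzero(m); print(m.sum(),(u.min()+u.max())/2,(v.min()+v.max())/2)
p=np.load('fit.npy')
for f in (1.2,1.4,1.5,1.571):
    p[6]=f; k=crank(p); print(f,proj('top',k['end'])[0].round(1))
tl=T[:3,:3].T@(k['hinge']-T[:3,3])*1000; print('hinge in tool',tl.round(1))
E
```

```text
time: 5.2
tcp_pos: [0.5326, 0.2039, 0.1069]
tool_rot: [0.15, 0.664, 0.684, 0.261]
contact_force: [-2.8, -3.3, 8.3]
grip_width: 0.194
time: 5.62
tcp_pos: [0.5292, 0.2041, 0.1045]
tool_rot: [0.15, 0.664, 0.684, 0.261]
contact_force: [0.6, -1.8, 5.0]
grip_width: 0.188
t 5.62 tcp [0.5292 0.2041 0.1045] F [ 0.6 -1.8  5. ] tq [-0.15 -0.39 -0.25] g 0.188 q [ 0.28 -0.43  2.34  0.    0.62 -1.32]
F tool [-1.2  3.3 -4. ]
66 248.5 187.0
1.2 [248.5 183. ]
1.4 [248.6 187.9]
1.5 [248.7 190.2]
1.571 [248.7 191.8]
hinge in tool [ 0.4  5.1 23.1]
```

```bash
python3 -m crank '[[[0,-2,0,0,0,0,-1],[0,-2,0,0,0,0,-1],[0,-1,0,0,0,0,-1],[0,0,0,0,0,0,-1],[0,0,0,0,0,0,-1]]]' 15
python3 - <<'E'
from h import *
st(); T=now(); print('F tool',(T[:3,:3].T@env.get_obs()['contact_force']).round(1))
im=viewer.capture('top'); 
m=(im[...,0].astype(int)-np.maximum(im[...,1],im[...,2]))>50
m[:150]=0;m[210:]=0;m[:,:235]=0;m[:,262:]=0
v,u=np.nonzero(m); print(m.sum(),(u.min()+u.max())/2,(v.min()+v.max())/2)
a=cv2.resize(im[140:215,205:290,::-1],None,fx=5,fy=5)
b=cv2.resize(viewer.capture('scene')[105:180,260:335,::-1],None,fx=5,fy=5); cv2.imwrite('pics/c3.png',np.hstack([a,b]))
E
```

```text
time: 6.08
tcp_pos: [0.5264, 0.2044, 0.1031]
tool_rot: [0.151, 0.664, 0.684, 0.263]
contact_force: [7.3, -0.5, 3.6]
grip_width: 0.168
t 6.08 tcp [0.5264 0.2044 0.1031] F [ 7.3 -0.5  3.6] tq [-0.   -1.1  -0.28] g 0.168 q [ 0.28 -0.44  2.35 -0.    0.62 -1.32]
F tool [-0.5  8.1  1. ]
70 248.0 187.0
```

View pics/c3.png

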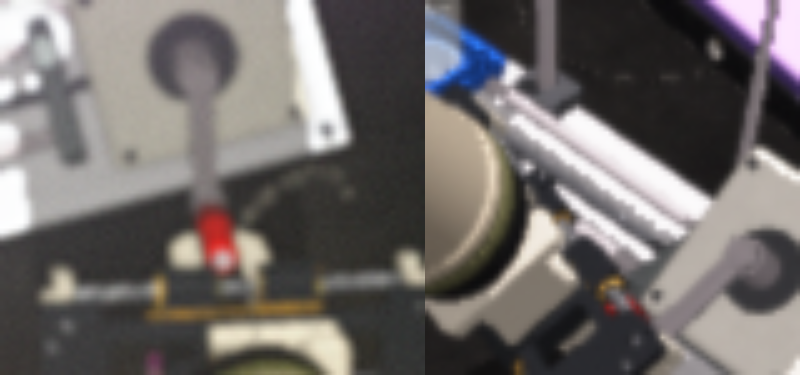

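The grip now stands out: its end at crop (223,258), which is (249.6,191.6), matches the model at 1.57 rad (248.7,191.8), and it presses against the stop at 8 N. From the jaw width, the sleeve sits near the pad edge at about +12 mm in tool y, so I'll recentre.

```bash
python3 -m crank '[[[0,0,0,0,0,0,-0.4],[0,0,0,0,0,0,-0.4],[0,0,0,0,0,0,-0.4],[0,4,0,0,0,0,-0.4],[0,4,0,0,0,0,-0.4],[0,3,0,0,0,0,-0.4],[0,0,0,0,0,0,-0.4],[0,0,0,0,0,0,-1],[0,0,0,0,0,0,-1],[0,0,0,0,0,0,-1],[0,0,0,0,0,0,-1],[0,0,0,0,0,0,-1]]]' 12
python3 - <<'E'
from h import *
st(); T=now(); print('F tool',(T[:3,:3].T@env.get_obs()['contact_force']).round(1))
p=np.load('fit.npy'); p[6]=1.571; k=crank(p); Q=k['W'].as_matrix()
G=T[:3,3]-.019*T[:3,2]
tl=lambda x:(T[:3,:3].T@(x-T[:3,3])*1000).round(1)
print('hinge in tool',tl(k['hinge']),'hub',tl(k['hub']))
im=viewer.capture('top'); b=im[140:215,205:290,::-1]; cv2.imwrite('pics/c4.png',cv2.resize(b,None,fx=6,fy=6))
m=(im[...,0].astype(int)-np.maximum(im[...,1],im[...,2]))>50
m[:150]=0;m[210:]=0;m[:,:235]=0;m[:,262:]=0
v,u=np.nonzero(m); print(m.sum(),u.mean(),v.mean(),v.min(),v.max())
E
```

```text
time: 7.18
tcp_pos: [0.5342, 0.2039, 0.1077]
tool_rot: [0.15, 0.664, 0.684, 0.261]
contact_force: [0.3, 0.5, 0.3]
grip_width: 0.19
t 7.18 tcp [0.5342 0.2039 0.1077] F [0.3 0.5 0.3] tq [-0.01  0.23 -0.01] g 0.19 q [ 0.27 -0.42  2.32  0.    0.63 -1.33]
F tool [0.5 0.4 0. ]
hinge in tool [ 0.5 -0.9 23.1] hub [ 0.6 64.1 23.1]
57 248.47368421052633 186.17543859649123 181 191
```

```bash
python3 -m crank '[[[11.3,1,0,0,0,0,-1],[10.9,2.9,0,0,0,0,-1],[10.3,4.8,0,0,0,0,-1],[0,0,0,0,0,0,-1],[0,0,0,0,0,0,-1]]]' 
python3 -c "
from h import *
st(); T=now(); print('F tool',(T[:3,:3].T@env.get_obs()['contact_force']).round(1))"
python3 -m crank '[[[9.3,6.5,0,0,0,0,-1],[8,8,0,0,0,0,-1],[6.5,9.3,0,0,0,0,-1],[4.8,10.3,0,0,0,0,-1],[2.9,10.9,0,0,0,0,-1],[1,11.3,0,0,0,0,-1],[0,0,0,0,0,0,-1],[0,0,0,0,0,0,-1]]]'
cat > chk.py <<'E'
from h import *
st(); T=now(); print('F tool',(T[:3,:3].T@env.get_obs()['contact_force']).round(1))
p=np.load('fit.npy'); p[6]=1.571; k=crank(p)
tl=T[:3,:3].T@(k['hub']-T[:3,3])*1000; print('hub in tool',tl.round(1),'radius',np.hypot(*tl[:2]).round(1),'theta deg',np.degrees(np.arctan2(-tl[0],tl[1])).round(1), 'vs pin0', (T[:3,:3].T@np.cross(k['a'],k['cx'])).round(3))
E
python3 chk.py
```

```text
time: 7.65
tcp_pos: [0.5385, 0.2365, 0.1167]
tool_rot: [0.15, 0.664, 0.685, 0.261]
contact_force: [-3.9, 3.5, 1.0]
grip_width: 0.19
t 7.65 tcp [0.5385 0.2365 0.1167] F [-3.9  3.5  1. ] tq [0.49 0.88 0.53] g 0.19 q [ 0.35 -0.37  2.27 -0.07  0.63 -1.2 ]
F tool [ 3.9 -2.7 -2.4]
time: 8.32
tcp_pos: [0.5843, 0.2683, 0.1542]
tool_rot: [0.15, 0.664, 0.684, 0.263]
contact_force: [3.5, 10.4, -2.0]
grip_width: 0.197
t 8.32 tcp [0.5843 0.2683 0.1542] F [ 3.5 10.4 -2. ] tq [ 1.67 -0.    1.1 ] g 0.197 q [ 0.39 -0.24  2.1  -0.1   0.68 -1.16]
F tool [9.8 1.6 5.3]
hub in tool [-66.   -2.3  23.2] radius 66.0 theta deg 92.0 vs pin0 [-1.     0.002 -0.005]
```

```bash
python3 -m crank '[[[1.5,11.3,0,0,0,0,-1],[-2.9,10.9,0,0,0,0,-1],[-4.8,10.3,0,0,0,0,-1],[-6.5,9.3,0,0,0,0,-1],[0,0,0,0,0,0,-1]]]' ; python3 chk.py
python3 -m crank '[[[-8,8,0,0,0,0,-1],[-9.3,6.5,0,0,0,0,-1],[-10.3,4.8,0,0,0,0,-1],[-10.9,2.9,0,0,0,0,-1],[-11.3,1,0,0,0,0,-1],[0,0,0,0,0,0,-1],[0,0,0,0,0,0,-1]]]' 
python3 chk.py
```

```text
time: 8.73
tcp_pos: [0.6207, 0.2526, 0.1758]
tool_rot: [0.151, 0.664, 0.684, 0.262]
contact_force: [5.6, 2.7, -0.1]
grip_width: 0.19
t 8.73 tcp [0.6207 0.2526 0.1758] F [ 5.6  2.7 -0.1] tq [ 0.5  -0.57  0.19] g 0.19 q [ 0.33 -0.19  2.01 -0.04  0.71 -1.25]
F tool [2.2 4.5 3.6]
hub in tool [-50.7 -44.8  23.2] radius 67.7 theta deg 131.4 vs pin0 [-1.     0.002 -0.002]
time: 9.32
tcp_pos: [0.6421, 0.2029, 0.1805]
tool_rot: [0.151, 0.664, 0.684, 0.261]
contact_force: [1.0, -1.2, -0.2]
grip_width: 0.188
t 9.32 tcp [0.6421 0.2029 0.1805] F [ 1.  -1.2 -0.2] tq [-0.39  0.06 -0.23] g 0.188 q [ 0.21 -0.19  2.    0.06  0.72 -1.42]
F tool [-1.2  0.8  0.6]
hub in tool [ -0.8 -66.1  23.2] radius 66.1 theta deg 179.3 vs pin0 [-1.     0.003 -0.   ]
```

```bash
python3 -m crank '[[[-11.3,-1,0,0,0,0,-1],[-10.9,-2.9,0,0,0,0,-1],[-10.3,-4.8,0,0,0,0,-1],[-9.3,-6.5,0,0,0,0,-1],[0,0,0,0,0,0,-1]]]' ; python3 chk.py
python3 -m crank '[[[-8,-8,0,0,0,0,-1],[-6.5,-9.3,0,0,0,0,-1],[-4.8,-10.3,0,0,0,0,-1],[-2.9,-10.9,0,0,0,0,-1],[-1,-11.3,0,0,0,0,-1],[0,0,0,0,0,0,-1],[0,0,0,0,0,0,-1]]]' 
python3 chk.py
```

```text
time: 9.73
tcp_pos: [0.6316, 0.1623, 0.1654]
tool_rot: [0.15, 0.664, 0.684, 0.261]
contact_force: [-4.0, -0.9, 1.1]
grip_width: 0.189
t 9.73 tcp [0.6316 0.1623 0.1654] F [-4.  -0.9  1.1] tq [-0.18  0.91 -0.04] g 0.189 q [ 0.12 -0.24  2.07  0.14  0.71 -1.56]
F tool [-0.5 -2.7 -3.3]
hub in tool [ 40.7 -49.7  23.1] radius 64.2 theta deg -140.7 vs pin0 [-1.     0.002 -0.001]
time: 10.32
tcp_pos: [0.592, 0.142, 0.1349]
tool_rot: [0.15, 0.664, 0.685, 0.261]
contact_force: [-2.4, 2.5, -0.5]
grip_width: 0.189
t 10.32 tcp [0.592  0.142  0.1349] F [-2.4  2.5 -0.5] tq [0.26 0.71 0.23] g 0.189 q [ 0.08 -0.33  2.21  0.18  0.68 -1.63]
F tool [ 2.6 -2.3 -0.5]
hub in tool [62.1 -0.1 23.3] radius 62.1 theta deg -90.1 vs pin0 [-1.     0.001 -0.003]
```

```bash
python3 -m crank '[[[1,-11.3,0,0,0,0,-1],[2.9,-10.9,0,0,0,0,-1],[4.8,-10.3,0,0,0,0,-1],[6.5,-9.3,0,0,0,0,-1],[8,-8,0,0,0,0,-1],[9.3,-6.5,0,0,0,0,-1],[10.3,-4.8,0,0,0,0,-1],[10.9,-2.9,0,0,0,0,-1],[11.3,-1,0,0,0,0,-1],[0,0,0,0,0,0,-1],[0,0,0,0,0,0,-1]]]' ; python3 chk.py
python3 - <<'E'
from h import *
a=viewer.capture('top')[150:205,100:170,::-1]; b=viewer.capture('scene')[80:135,225:295,::-1]
cv2.imwrite('pics/n1.png',np.vstack([cv2.resize(i,None,fx=5,fy=5,interpolation=cv2.INTER_CUBIC) for i in (a,b)]))
E
```

```text
time: 11.23
tcp_pos: [0.5342, 0.2075, 0.1087]
tool_rot: [0.151, 0.663, 0.685, 0.262]
contact_force: [3.0, 1.7, -1.1]
grip_width: 0.194
t 11.23 tcp [0.5342 0.2075 0.1087] F [ 3.   1.7 -1.1] tq [0.23 0.02 0.16] g 0.194 q [ 0.28 -0.42  2.32 -0.    0.63 -1.32]
F tool [1.3 1.8 2.8]
hub in tool [-3.2 63.5 23.4] radius 63.6 theta deg 2.9 vs pin0 [-1.    -0.    -0.003]
```

View pics/n1.png

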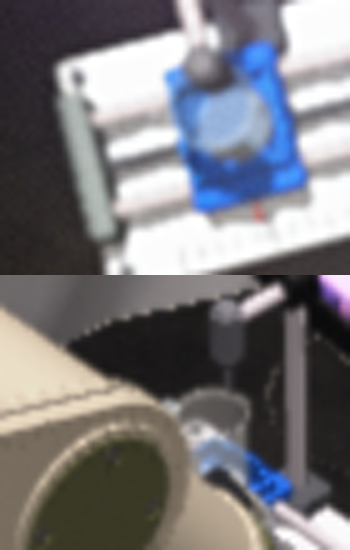

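Top crop: carriage centre near (236,129), beaker near (232,122). Scene crop: nozzle tip at (229,390), rim centre at (214,408). So the beaker is still short of the nozzle.

```bash
cat > noz.py <<'E'
from h import *
from scipy.optimize import least_squares
p=np.load('fit.npy'); w=crank(p)['w']; zb=p[10]
def sy(n,z,px):
    s=least_squares(lambda q:proj(n,w([q[0],q[1],z]))[0]-px,[0,.1]); return s.x.round(4)
if __name__=='__main__':
    print('zb',zb)
    print('tip (x,y local) a',sy('scene',zb+.056,[270.1,101.6]),'b',sy('scene',zb+.056,[270.4,102.5]))
    print('rim now',sy('scene',zb+.03,[267.4,106.2]))
    print('rim start',sy('scene',zb+.03,[259.9,100.9]))
    print('beaker top-view now/start',sy('top',zb,[146,174]),sy('top',zb,[134.6,176.4]))
    print('nozzle body in top now: blob centre at z+.02,.04',sy('top',zb+.076,[140.9,163.0]),sy('top',zb+.096,[140.9,163]))
E
python3 noz.py
```

```text
zb 0.08115286182308579
tip (x,y local) a [-1.000e-04  1.013e-01] b [-0.0022  0.0977]
rim now [0.0014 0.1157]
rim start [0.0018 0.149 ]
beaker top-view now/start [-0.0044  0.1168] [-0.0029  0.1461]
nozzle body in top now: blob centre at z+.02,.04 [0.0075 0.1086] [0.0024 0.105 ]
```

```bash
python3 -m crank '[[[11.3,1,0,0,0,0,-1],[10.9,2.9,0,0,0,0,-1],[10.3,4.8,0,0,0,0,-1],[9.3,6.5,0,0,0,0,-1],[8,8,0,0,0,0,-1],[6.5,9.3,0,0,0,0,-1],[4.8,10.3,0,0,0,0,-1],[2.9,10.9,0,0,0,0,-1],[1,11.3,0,0,0,0,-1],[-1,11.3,0,0,0,0,-1],[-2.9,10.9,0,0,0,0,-1],[-4.8,10.3,0,0,0,0,-1],[-6.5,9.3,0,0,0,0,-1],[-8,8,0,0,0,0,-1],[0,0,0,0,0,0,-1],[0,0,0,0,0,0,-1]]]' ; python3 chk.py
python3 - <<'E'
from h import *
a=viewer.capture('top')[150:205,105:175,::-1]; b=viewer.capture('scene')[80:135,235:305,::-1]
cv2.imwrite('pics/n2.png',np.hstack([cv2.resize(i,None,fx=5.7,fy=5.7,interpolation=cv2.INTER_CUBIC) for i in (a,b)]))
E
```

```text
time: 12.67
tcp_pos: [0.6275, 0.2448, 0.1788]
tool_rot: [0.151, 0.664, 0.684, 0.262]
contact_force: [4.9, 2.4, -1.2]
grip_width: 0.188
t 12.67 tcp [0.6275 0.2448 0.1788] F [ 4.9  2.4 -1.2] tq [ 0.34 -0.64  0.07] g 0.188 q [ 0.31 -0.18  2.   -0.03  0.71 -1.28]
F tool [1.9 3.4 4.1]
hub in tool [-43.  -52.2  23.2] radius 67.7 theta deg 140.5 vs pin0 [-1.     0.003 -0.002]
```

View pics/n2.png

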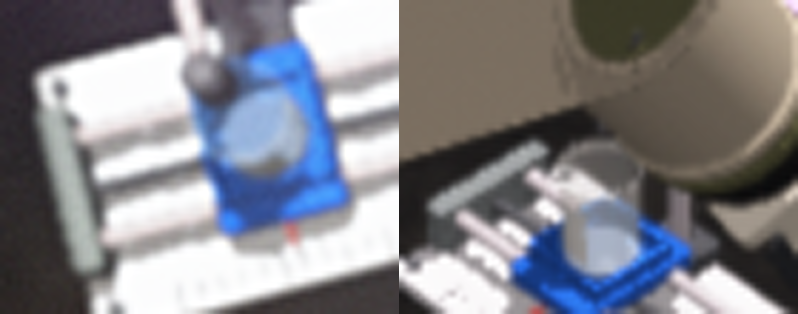

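The arm hides the nozzle in the scene view. The rim centre is near (600,165) in the combined crop. The top view shows the nozzle head at (208,77). I'll cross-check the nozzle's position along the rail.

Run:
```python
from noz import *
for y in (.096,.099,.102,.105):
    print(y,'scene tip',proj('scene',w([0,y,zb+.056]))[0].round(1),*[(dz,proj('scene',w([0,y,zb+dz]))[0].round(1).tolist(),proj('top',w([0,y,zb+dz]))[0].round(1).tolist()) for dz in (.08,.1,.115,.13)])
print('rim now',sy('scene',zb+.03,[269.9,108.6]),'top',sy('top',zb+.015,[105+262/5.7-.4,150+130/5.7-.4]))
# residual of camera: plate left end corners / front edge in top now
print('lb,lf top',proj('top',[w([.065,.21,.012]),w([-.065,.21,.012])]).round(1))
```

```text
0.096 scene tip [271.4 102.4] (0.08, [271.1, 95.7], [146.4, 164.3]) (0.1, [270.9, 89.9], [144.5, 162.7]) (0.115, [270.8, 85.6], [143.0, 161.4]) (0.13, [270.6, 81.1], [141.4, 160.1])
0.099 scene tip [270.7 102. ] (0.08, [270.4, 95.2], [145.2, 164.6]) (0.1, [270.2, 89.5], [143.2, 163.0]) (0.115, [270.1, 85.1], [141.7, 161.7]) (0.13, [269.9, 80.6], [140.2, 160.5])
0.102 scene tip [270.  101.5] (0.08, [269.7, 94.7], [144.0, 164.9]) (0.1, [269.5, 89.0], [142.0, 163.3]) (0.115, [269.3, 84.6], [140.5, 162.1]) (0.13, [269.2, 80.1], [138.9, 160.8])
0.105 scene tip [269.2 101. ] (0.08, [269.0, 94.3], [142.7, 165.2]) (0.1, [268.8, 88.5], [140.7, 163.6]) (0.115, [268.6, 84.1], [139.2, 162.4]) (0.13, [268.4, 79.6], [137.6, 161.1])
rim now [-0.0006  0.1026] top [-0.0069  0.1022]
lb,lf top [[111.6 162.8]
 [123.1 209.2]]
```

Same-camera comparisons put the nozzle at y ≈ 0.100 (scene) and 0.104 (top), with the beaker now at ≈ 0.103. That leaves about 2 mm. I'll wind 20° more, hold, release and back off for a clear look.

```bash
python3 -m crank '[[[-9.3,6.5,0,0,0,0,-1],[-10.3,4.8,0,0,0,0,-1],[0,0,0,0,0,0,-1],[0,0,0,0,0,0,-1],[0,0,0,0,0,0,-1],[0,0,0,0,0,0,-1]]]' ; python3 chk.py
python3 -m crank '[[[0,0,0,0,0,0,-0.2],[0,0,0,0,0,0,-0.2],[0,0,0,0,0,0,-0.2],[0,0,-15,0,0,0,-0.2],[0,0,-25,0,0,0,-0.2],[0,0,-30,0,0,0,-0.2],[0,0,-30,0,0,0,-0.2],[0,0,-30,0,0,0,-0.2],[0,0,-30,0,0,0,-0.2],[0,0,-30,0,0,0,-0.2],[0,0,0,0,0,0,-0.2]]]'
python3 - <<'E'
from h import *
a=viewer.capture('top'); b=viewer.capture('scene')
np.save('pics/ta.npy',a); np.save('pics/sa.npy',b)
f=lambda i,s:cv2.resize(i[...,::-1],None,fx=s,fy=s,interpolation=cv2.INTER_CUBIC)
L=np.vstack([f(a[150:200,110:170],6),f(b[82:132,245:305],6)])
Rr=np.vstack([f(a[130:205,205:290],5)[:,:420],np.zeros((600-375,420,3),np.uint8)])
Rr[375:,:]=cv2.resize(f(b[85:200,225:375],2.6),(420,299))[:225]
cv2.imwrite('pics/n3.png',np.hstack([L,Rr]))
st()
E
```

```text
time: 13.27
tcp_pos: [0.6372, 0.226, 0.1817]
tool_rot: [0.151, 0.664, 0.684, 0.261]
contact_force: [4.2, -1.0, -1.5]
grip_width: 0.188
t 13.27 tcp [0.6372 0.226  0.1817] F [ 4.2 -1.  -1.5] tq [-0.07 -0.4  -0.19] g 0.188 q [ 0.26 -0.18  1.99  0.02  0.72 -1.35]
F tool [-1.5  2.7  3.4]
hub in tool [-24.1 -62.3  23.2] radius 66.8 theta deg 158.9 vs pin0 [-1.     0.002 -0.002]
time: 14.18
tcp_pos: [0.5319, 0.1964, 0.3448]
tool_rot: [0.153, 0.663, 0.684, 0.265]
contact_force: [0.5, -0.5, 1.0]
grip_width: 0.402
t 14.28 tcp [0.5322 0.1963 0.339 ] F [-0.4 -0.7  0.1] tq [-0.05  0.33  0.01] g 0.398 q [ 0.25 -0.6   2.02  0.02  1.11 -1.35]
```

View pics/n3.png

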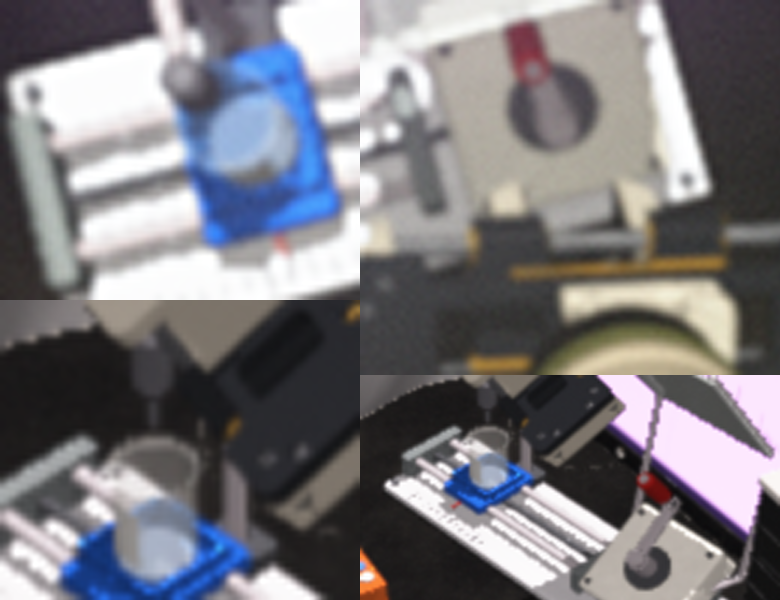

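Scene crop: nozzle tip at (154,427) directly above the rim centre (156,462). Top crop: carriage centre (252,144), nozzle head (190,82), the red grip standing out up the slope. One numeric check, then I'll regrasp with the jaws turned to the hinge pin.

Run:
```python
from noz import *
print('top carriage',sy('top',zb-.02,[151.6,173.6]),'top nozzle',sy('top',zb+.09,[141.3,163.3]),'scene tip',sy('scene',zb+.056,[270.2,102.5]),'scene rim',sy('scene',zb+.03,[270.6,108.6]))
p=np.load('fit.npy'); T=now()
for d in (155,159,163):
    q=p.copy(); q[5]+=np.radians(360+d); q[6]=1.571; k=crank(q)
    r=toolR(k); print(d,'end top px crop',((proj('top',k['end'])[0]-[205,130])*5+[360,0]).round(),'rows',rows(T,M(r,k['hinge']+.042*k['a']-.019*k['a']),1))
```

```text
top carriage [-0.0025  0.1063] top nozzle [0.003  0.1054] scene tip [-0.0026  0.0981] scene rim [0.0008 0.1012]
155 end top px crop [521.  74.] rows [ 2.8100e+00 -5.0100e+00  1.9178e+02  2.9000e-01 -1.1000e-01 -2.5070e+01]
159 end top px crop [530.  70.] rows [-1.3600e+00 -3.2400e+00  1.9177e+02  2.8000e-01 -1.2000e-01 -2.1070e+01]
163 end top px crop [539.  67.] rows [-5.6500e+00 -1.7500e+00  1.9177e+02  2.8000e-01 -1.3000e-01 -1.7070e+01]
```

```bash
python3 -m crank '[[[0,0,25,0,0,-4,-0.2],[0,0,30,0,0,-4,-0.2],[0,0,30,0,0,-3,-0.2],[0,0,30,0,0,0,-0.2],[0,0,30,0,0,0,-0.2],[0,0,25,0,0,0,-0.2],[0,0,20,0,0,0,-0.2],[0,0,0,0,0,0,-0.2],[0,0,0,0,0,0,-1],[0,0,0,0,0,0,-1],[0,0,0,0,0,0,-1],[0,0,0,0,0,0,-1],[0,0,0,0,0,0,-1]]]' 12; python3 chk.py
python3 -m crank '[[[-5.7,0.7,0,0,0,0,-1],[-5.6,0.3,0,0,0,0,-1],[0,0,0,0,0,0,-1],[0,0,0,0,0,0,-1],[0,0,0,0,0,0,-1],[0,0,0,0,0,0,-1]]]' ; python3 chk.py
```

```text
time: 15.37
tcp_pos: [0.6376, 0.2261, 0.1834]
tool_rot: [0.176, 0.595, 0.745, 0.247]
contact_force: [-0.2, 0.1, 0.5]
grip_width: 0.189
t 15.37 tcp [0.6376 0.2261 0.1834] F [-0.2  0.1  0.5] tq [-0.1   0.12 -0.02] g 0.189 q [ 0.26 -0.18  1.99  0.02  0.72 -1.54]
F tool [ 0.2  0.2 -0.5]
hub in tool [-11.9 -67.   24.2] radius 68.1 theta deg 170.0 vs pin0 [-0.982 -0.189 -0.003]
time: 15.87
tcp_pos: [0.6411, 0.2146, 0.1831]
tool_rot: [0.175, 0.595, 0.745, 0.246]
contact_force: [-6.0, -1.8, 7.3]
grip_width: 0.193
t 15.87 tcp [0.6411 0.2146 0.1831] F [-6.  -1.8  7.3] tq [-0.18  0.55 -0.02] g 0.193 q [ 0.23 -0.18  1.99  0.04  0.72 -1.58]
F tool [-0.2 -0.9 -9.6]
hub in tool [  0.2 -67.8  23.9] radius 67.8 theta deg -179.8 vs pin0 [-0.982 -0.189 -0.002]
```

```bash
python3 -m crank '[[[0,-5.6,0.4,0,0,0,-1],[0,-5.5,1.1,0,0,0,-1],[0,-5.3,1.8,0,0,0,-1],[0,-5.1,2.6,0,0,0,-1],[0,0,0,0,0,0,-1]]]' 8; python3 chk.py
python3 -m crank '[[[0,-4.6,3.1,0,0,0,-1],[0,-4.2,3.8,0,0,0,-1],[0,-3.6,4.3,0,0,0,-1],[0,0,0,0,0,0,-1]]]'; python3 chk.py
```

```text
time: 16.28
tcp_pos: [0.6265, 0.2122, 0.1646]
tool_rot: [0.175, 0.595, 0.745, 0.246]
contact_force: [0.1, 1.8, 2.2]
grip_width: 0.19
t 16.28 tcp [0.6265 0.2122 0.1646] F [0.1 1.8 2.2] tq [0.26 0.02 0.07] g 0.19 q [ 0.23 -0.21  2.05  0.04  0.69 -1.58]
F tool [ 1.8  1.6 -1.5]
hub in tool [ -0.3 -44.9  17.3] radius 44.9 theta deg 179.7 vs pin0 [-0.982 -0.189 -0.002]
time: 16.62
tcp_pos: [0.6222, 0.2121, 0.1471]
tool_rot: [0.174, 0.595, 0.745, 0.245]
contact_force: [0.3, 4.0, -2.0]
grip_width: 0.19
t 16.62 tcp [0.6222 0.2121 0.1471] F [ 0.3  4.  -2. ] tq [0.45 0.39 0.33] g 0.19 q [ 0.24 -0.2   2.07  0.04  0.66 -1.58]
F tool [ 3.8 -0.2  2.4]
hub in tool [ -0.6 -31.4   5.5] radius 31.5 theta deg 178.8 vs pin0 [-0.982 -0.189 -0.002]
```

```bash
python3 -m crank '[[[0,-3,4.7,0,0,0,-1],[0,-2.4,5.1,0,0,0,-1],[0,-1.7,5.4,0,0,0,-1],[0,-0.7,4,0,0,0,-1],[0,0,0,0,0,0,-1],[0,0,0,0,0,0,-1]]]'; python3 chk.py
```

```text
time: 17.12
tcp_pos: [0.6256, 0.214, 0.1258]
tool_rot: [0.173, 0.596, 0.745, 0.244]
contact_force: [-3.0, 5.1, -2.3]
grip_width: 0.187
t 17.12 tcp [0.6256 0.214  0.1258] F [-3.   5.1 -2.3] tq [0.55 0.86 0.46] g 0.187 q [ 0.24 -0.15  2.07  0.04  0.61 -1.58]
F tool [ 5.5 -2.8  1.1]
hub in tool [ -0.9 -22.3 -14. ] radius 22.4 theta deg 177.6 vs pin0 [-0.982 -0.189 -0.002]
```

```bash
python3 -m crank '[[[0,0,0,0,0,0,-0.3],[0,0,0,0,0,0,-0.3],[0,0,0,0,0,0,-0.3],[0,0,0,0,0,0,-0.3],[0,0,-15,0,0,0,-0.3],[0,0,-20,0,0,0,-0.3],[0,-4,-15,0,0,0,-1],[0,0,0,0,0,0,-1],[0,0,0,0,0,0,-1],[0,0,0,0,0,0,-1],[0,0,0,0,0,0,-1]]]'; python3 chk.py
```

```text
time: 18.03
tcp_pos: [0.5963, 0.2051, 0.1657]
tool_rot: [0.175, 0.595, 0.745, 0.245]
contact_force: [0.3, 0.8, 0.2]
grip_width: 0.039
t 18.03 tcp [0.5963 0.2051 0.1657] F [0.3 0.8 0.2] tq [-0.    0.27  0.05] g 0.039 q [ 0.24 -0.3   2.12  0.04  0.71 -1.58]
F tool [0.7 0.5 0.2]
hub in tool [ -0.4 -20.2  36.1] radius 20.2 theta deg 179.0 vs pin0 [-0.982 -0.189 -0.002]
```

```bash
python3 -m crank '[[[0,0,10,0,0,0,-1],[0,0,8,0,0,0,-1],[0,0,3,0,0,0,-1],[0,0,3,0,0,0,-1],[0,0,0,0,0,0,-1]]]'; python3 chk.py; python3 -m crank '[[[0,0,2,0,0,0,-1],[0,0,2,0,0,0,-1],[0,0,0,0,0,0,-1]]]'; python3 chk.py
```

```text
time: 18.45
tcp_pos: [0.6093, 0.2089, 0.1456]
tool_rot: [0.174, 0.595, 0.745, 0.245]
contact_force: [-0.0, 0.6, 0.0]
grip_width: 0.002
t 18.45 tcp [0.6093 0.2089 0.1456] F [-0.   0.6  0. ] tq [-0.04  0.25 -0.03] g 0.002 q [ 0.24 -0.23  2.1   0.04  0.66 -1.58]
F tool [0.5 0.1 0. ]
hub in tool [ -0.4 -19.7  11.9] radius 19.7 theta deg 178.8 vs pin0 [-0.982 -0.189 -0.002]
time: 18.7
tcp_pos: [0.612, 0.2097, 0.1438]
tool_rot: [0.175, 0.595, 0.745, 0.246]
contact_force: [-0.9, 0.5, -0.2]
grip_width: 0.004
t 18.7 tcp [0.612  0.2097 0.1438] F [-0.9  0.5 -0.2] tq [-0.01  0.47  0.02] g 0.004 q [ 0.24 -0.22  2.1   0.04  0.65 -1.58]
F tool [ 0.7 -0.8 -0.2]
hub in tool [ -0.5 -21.    8.7] radius 21.0 theta deg 178.7 vs pin0 [-0.982 -0.189 -0.002]
```

```bash
for i in 1 2; do python3 -m crank '[[[0,0,2,0,0,0,-1],[0,0,1,0,0,0,-1],[0,0,0,0,0,0,-1]]]' >/dev/null; python3 chk.py | grep -v ^t; done
```

```text
F tool [ 0.1 -1.9 -1.4]
hub in tool [ -0.5 -21.1   5.9] radius 21.1 theta deg 178.6 vs pin0 [-0.982 -0.189 -0.002]
F tool [  0.6  -8.7 -25.2]
hub in tool [ -0.8 -21.2   3.7] radius 21.2 theta deg 178.0 vs pin0 [-0.982 -0.19  -0.002]
```

The press met a hard stop at 25 N, so I'll back off and verify.

```bash
python3 -m crank '[[[0,0,-10,0,0,0,-1],[0,0,-25,0,0,0,-1],[0,0,-30,0,0,0,-1],[0,0,-30,0,0,0,-1],[0,0,-30,0,0,0,-1],[0,0,-30,0,0,0,-1],[0,0,-30,0,0,0,-1],[0,0,0,0,0,0,-1],[0,0,0,0,0,0,-1]]]'
python3 - <<'E'
from h import *
a=viewer.capture('top'); b=viewer.capture('scene')
f=lambda i,s:cv2.resize(i[...,::-1],None,fx=s,fy=s,interpolation=cv2.INTER_CUBIC)
L=np.vstack([f(a[150:200,110:170],6),f(b[82:132,245:305],6)])
Rr=np.vstack([f(a[130:190,205:289],5),f(b[105:165,295:379],5)])
cv2.imwrite('pics/n4.png',np.hstack([L,Rr]))
st()
p=np.load('fit.npy')
for fo in (0,.2,.4):
    q=p.copy(); q[5]+=np.radians(529); q[6]=fo; k=crank(q)
    for n,o,y in (('top',(205,130),0),('scene',(295,105),300)): print(fo,n,((proj(n,[k['s10'],k['end']])-o)*5+[360,y]).round().tolist())
E
```

```text
time: 19.95
tcp_pos: [0.5138, 0.1816, 0.2939]
tool_rot: [0.177, 0.595, 0.744, 0.248]
contact_force: [-0.0, 0.5, 0.0]
grip_width: 0.002
t 20.05 tcp [0.5129 0.1813 0.2896] F [-0.5 -0.4 -0.6] tq [-0.02  0.28 -0.01] g 0.007 q [ 0.22 -0.68  2.15  0.04  1.06 -1.58]
0 top [[544.0, 38.0], [563.0, 132.0]]
0 scene [[556.0, 464.0], [495.0, 540.0]]
0.2 top [[544.0, 39.0], [565.0, 139.0]]
0.2 scene [[555.0, 462.0], [488.0, 531.0]]
0.4 top [[544.0, 39.0], [567.0, 142.0]]
0.4 scene [[554.0, 460.0], [484.0, 518.0]]
```

View pics/n4.png

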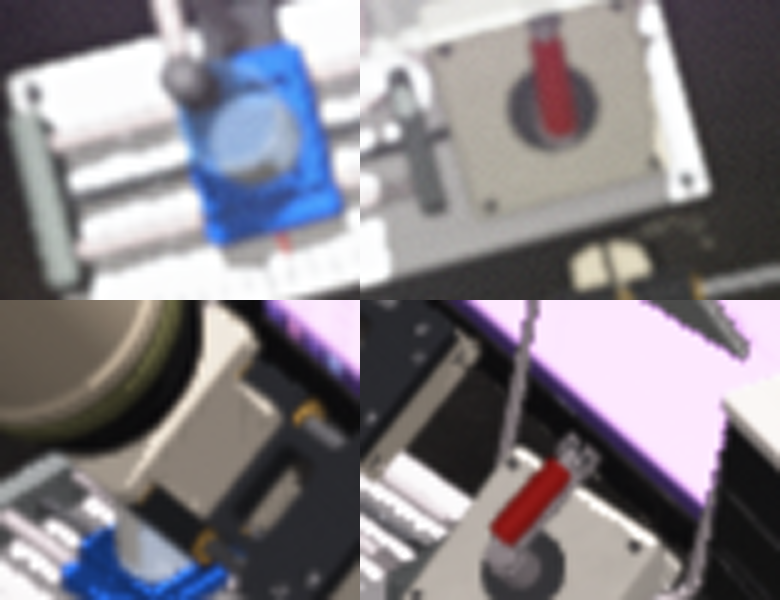

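Top crop: grip flat along the arm, free end at (562,133), where the model gives (563,132) at 0 rad. The beaker is seated and the hand is clear. Handing in.

```bash
python3 -c "
from cell import close_job
print(close_job())"
```

```text
the job is handed in; nothing more can be done
None
```

The job is handed in at about 20 s of the 72 s allowed; no verdict was reported. I swung the grip up to its stop and wound the crank about 530° clockwise. I then folded the grip down, pressed it home and backed clear.

- **Grip:** the press met a hard stop at about 25 N. In the last top view the free end is within a pixel of the model at 0 rad. The scene view was a few pixels off, roughly 0–0.2 rad, which is still under the 0.3 limit.
- **Centring:** my last clear two-camera measurement was taken before the final 10° of winding. It put the seat 1 mm (top camera) to 3 mm (scene camera) short of the nozzle. The last 10° added about 0.9 mm, so I expect 0–2 mm of error against the 6 mm limit. The arm hid the nozzle in the final scene view, so I did not re-measure it there.
- **Camera disagreement:** the two cameras differed by about 5–7 mm on the absolute position along the rail. I relied on comparisons within each camera.
- **Beaker and hand:** the beaker looked upright and seated in the last top view. The hand was clear, with contact force near zero.
- **Bystanders:** the rack, bottle, tip box and timer were not approached at any point, but I did not re-measure them.

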